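# Sort the left- and right-hand profile ribs in a pottery class

### The job

Put the two mirror-image wooden profile ribs away: set the left-hand rib and the right-hand rib down, each flat with its grip up, in the tray whose fixed pattern shows the rib of the same hand; do not drop them in from high up. The symmetrical T-shaped rib and the rest of the table's things are not part of the job.

Things in the scene. Friction and masses are not known exactly. Their poses are not given: they have to be found in the camera images.
- rib_left: wooden rib lying flat at any yaw, 70 g: dark plate 10 mm thick, spine 100 mm along x by 28 mm, one round lug at its +x end (x 15 to 50 mm) reaching y = +55 mm: seen from above, lug end away from you, it sticks out to the left. Paler grip bar on the spine, over the origin: 70 mm along x, 18 mm thick in y, 10 to 44 mm above the underside. Origin: centre of spine's underside; z up
- rib_right: wooden rib lying flat at any yaw, 70 g: dark plate 10 mm thick, spine 100 mm along x by 28 mm, one round lug at its +x end (x 15 to 50 mm) reaching y = -55 mm: seen from above, lug end away from you, it sticks out to the right. Paler grip bar on the spine, over the origin: 70 mm along x, 18 mm thick in y, 10 to 44 mm above the underside. Origin: centre of spine's underside; z up
- tray_left: fixed pale grey tray, 190 (x) by 170 (y) mm outside, walls 5 thick, 25 high, floor 5 mm above table. On its far side (+x) an 85 mm deep, 25 mm high ledge bears a dark wooden pattern: the left-hand rib's full-size outline, 4 mm thick, no grip, spine along y, lug at its +y end, pointing to the tray. Origin: on the table under the open part's centre; x away from robot, z up
- tray_right: fixed pale grey tray, 190 (x) by 170 (y) mm outside, walls 5 thick, 25 high, floor 5 mm above table. On its far side (+x) an 85 mm deep, 25 mm high ledge bears a dark wooden pattern: the right-hand rib's full-size outline, 4 mm thick, no grip, spine along y, lug at its -y end, pointing to the tray. Origin: on the table under the open part's centre; x away from robot, z up

How it is judged (in metres and radians):
At the end, for the whole second after the job is handed in: Each rib lies in the tray with the pattern of its own hand: its origin inside the tray walls (within 90 mm of the tray centre along x, 80 mm along y), underside less than 14 mm above the table, upright within 10 degrees, at rest (under 0.03 m/s). Any yaw will do (x of rib_left in the frame of tray_left between -0.09 and 0.09 m and y of rib_left in the frame of tray_left between -0.08 and 0.08 m and z of rib_left in the frame of tray_left below 0.014 m and angle between each of rib_left, rib_right's own z axis and vertical below 0.17 rad and linear speed of each of rib_left, rib_right below 0.03 m/s and x of rib_right in the frame of tray_right between -0.09 and 0.09 m and y of rib_right in the frame of tray_right between -0.08 and 0.08 m and z of rib_right in the frame of tray_right below 0.014 m); the robot touches nothing.
It fails at once if the left-hand rib is let go or thrown with its underside more than 80 mm above the table (height (world z) of rib_left above 0.08 m and contact force between the fingers and rib_left below 0.05 N).
It fails at once if the right-hand rib is let go or thrown with its underside more than 80 mm above the table (height (world z) of rib_right above 0.08 m and contact force between the fingers and rib_right below 0.05 N).
It also fails if it takes over 62 s, if anything falls off the work surface, if the arm or the gripper's body presses on something with over 40 N, if the wrist force passes 120 N, or if a joint passes its speed limit or range.

### The arm

A 6-joint arm with a two-finger parallel gripper is mounted at the origin on the work surface. World frame = base frame: x ahead of the robot, y to its left, z up, the work surface at z = 0. Lengths are in mm, angles in rad, forces in N, time in s.
With the tool pointing down it reaches from about 350 to 875 mm from the base axis. Payload 4.2 kg.
Tool frame: the origin (TCP) lies on the centre line of the jaws, within the pads' length; the fingertips stand 14 mm ahead of it and the grasp point (between the pads) lies 5 mm behind it (tcp_to_tips is the distance from the TCP to the fingertips, in mm); z points along the fingers, y is the direction in which the jaws open and shut (so a half turn about z gives the same grasp; the last joint's range is limited). The gripper opens to 85 mm and grips with 20 to 120 N. Pads are 22 mm wide; open, the fingers measure 114 mm over their backs; the gripper's body (76 mm by 85 mm) begins 54 mm behind the grasp point. The pads swing forward as they close: fully open they stand 13 mm farther back than shut.
Start: joints at [1.419, 0.385, 0.008, 0, -1.194, -0.259], TCP at [249.556, 572.993, 245.312] pointing down, gripper open.
Joint ranges: [-3.14, 3.14], [-1.21, 2.06], [-1.07, 1.41], [-3.16, 2.05], [-2.99, -0.16], [-3.1, 3.1]. Speed limits (rad/s): [2.79, 2.79, 3.14, 3.14, 3.14, 3.14].

### API

Orientations are given as a unit quaternion [x, y, z, w].
In Python, from bench import read_state, get_image, job_done, tcp_to_tips gives the robot as it stands. The module is installed in compiled form; this text tells all that it offers.
- The arm moves only by the tool play_rows, never from a script. Its argument "targets" is a list of rows, each an object of numbers: "gripper": the gripper's target within -1 to 1 (shut at 1, half-way at 0, fully open at -1); "tx", "ty", "tz": the shift along the tool's x, y, z scaled (see below); "spin": the turn about the tool's z scaled (see below). A call has 1 to 12 rows; each row is the pose to reach, as a shift and turn from the pose commanded when the call began, along the tool's axes at that moment; what a row does not reach only later rows make up. The controller multiplies each number of a shift by 0.25 m and each number of a turn by pi/4 rad. A row lasts 1/8 s, in which the tool goes at most 62.5 mm and 10.7 degrees, less where a joint would pass 70% of its speed; a pose out of reach is approached as far as the arm can. A call with a number of a shift or a turn outside -1 to 1 is refused whole. A call with a gripper value outside its range is refused whole. The fingers move at their own pace and stop on an object; the grip force is fixed at half the most. Time passes only in rows, so rows that repeat a pose let the fingers close. It gives the time, the measured TCP pose, the force and the opening at its end, in the units of the state.
- read_state(): the state, without advancing time (a new reading comes with each control period).
- get_image(name): name is "side" or "top"; returns a dict with "frame" (400x640x3 uint8, red, green, blue), "depth" (400x640 float32, mm along the optical axis (not along the pixel's ray), 0 where there is no reading), "mtx" (3x3 intrinsics, pixels), "k1" (the pictures are not rectified: a ray, as slopes to the right and down, at radius r is drawn at 1 + k1 r^2 times it, then the intrinsics apply), "world_to_cam" (4x4, takes a point from world to camera coordinates). Camera axes: x right, y up, looking along -z (the intrinsics and any distortion apply to the point x, -y, -z); pixel columns grow to the right and rows downward; lengths in mm; the calibration is good to about 2 mm. A picture is of the moment at which its call begins.
- job_done(): hands the job in, once; it reports no verdict.
The state is a dict: "clock": time; "joints": joint angles; "joint_vel": joint speeds; "joint_efforts": joint torques, N m; "position": TCP position; "ee_rot": TCP orientation; "contact_force": force on the tool from outside, world axes, zero at the start; "wrist_torque": the same for the moment, N m; "gripper_width": finger opening in mm.
Only numpy, scipy, OpenCV 4.12 (cv2) and the standard library are available. Lean on these libraries where they do the work, as an engineer would, in place of code of your own. Each camera call takes 0.05 s, during which the arm holds its last target.

## Working session

There is one attempt and no reset: what is moved stays moved. The work goes in short steps, Python scripts to look and compute and a tool call to move; the robot and the scene stay as the last step left them, time stands still between calls to the robot, and variables do not carry over. Pictures are saved under pics/ and viewed, and the job is handed in when it is done.

Besides the shell and the picture viewer there is one more tool, called after "Call:" as name(argument=value, ...) on one line, values as JSON. play_rows: Moves the arm, as the interface text tells. Its arguments: {"type":"object","properties":{"targets":{"type":"array","items":{"type":"object","properties":{"gripper":{"type":"number"},"tx":{"type":"number","minimum":-1,"maximum":1},"ty":{"type":"number","minimum":-1,"maximum":1},"tz":{"type":"number","minimum":-1,"maximum":1},"spin":{"type":"number","minimum":-1,"maximum":1}}}}},"required":["targets"]}

```bash
mkdir -p pics; cat > h.py <<'E'
import numpy as np,cv2,pickle
from bench import *
def grab(n,tag):
    g=get_image(n); pickle.dump(g,open(f'{n}_{tag}.pkl','wb'))
    cv2.imwrite(f'pics/{n}_{tag}.png',cv2.cvtColor(g['frame'],cv2.COLOR_RGB2BGR)); return g
def ray(g,uv):
    uv=np.atleast_2d(np.float64(uv)); K=np.array(g['mtx']);
    d=np.array([g['k1'],0,0,0,0],float)
    p=cv2.undistortPoints(uv.reshape(-1,1,2),K,d).reshape(-1,2)
    T=np.array(g['world_to_cam']);R=T[:3,:3];c=-R.T@T[:3,3]
    dc=np.c_[p[:,0],-p[:,1],-np.ones(len(p))]
    return c,dc@R
def onplane(g,uv,z):
    c,d=ray(g,uv); s=(z-c[2])/d[:,2]; return c+d*s[:,None]
def cloud(g):
    v,u=np.mgrid[0:400,0:640]; c,d=ray(g,np.c_[u.ravel(),v.ravel()])
    P=c+d*g['depth'].reshape(-1,1); return P.reshape(400,640,3)
E
python3 - <<'E'
from h import *
for n in('top','side'): g=grab(n,'0');print(np.array(g['mtx']),g['k1'],-np.array(g['world_to_cam'])[:3,:3].T@np.array(g['world_to_cam'])[:3,3])
print(read_state(),tcp_to_tips)
E
```

```text
[[367.24470365   0.         320.72004229]
 [  0.         367.24470365 201.08668254]
 [  0.           0.           1.        ]] -0.004714397658754277 [468.4785425  -16.7160469  961.71917958]
[[387.52487471   0.         324.48999079]
 [  0.         387.52487471 200.63530927]
 [  0.           0.           1.        ]] -0.08006117719526179 [ 171.8471982  -822.6947767   607.53864834]
{'clock': 0.1, 'joints': array([ 1.41858856e+00,  3.85502692e-01,  6.77601787e-03, -4.26017491e-04,
       -1.19399084e+00, -2.58580459e-01]), 'joint_vel': array([ 2.43093452e-05, -1.29472227e-03,  1.94844720e-03,  2.09714101e-03,
        5.51843637e-04, -8.04069105e-04]), 'joint_efforts': array([-4.38440602e-04, -3.93317807e+01,  1.88932478e+01,  4.19797406e+00,
       -2.55128522e-03,  1.88037916e-06]), 'position': array([249.38333787, 572.56382453, 244.32366151]), 'ee_rot': array([ 9.78964183e-01, -2.04029820e-01, -1.46643382e-04,  9.69759923e-04]), 'contact_force': array([-0.08311999, -0.77558733,  0.33544701]), 'wrist_torque': array([-0.02265957,  0.02622101, -0.01759181]), 'gripper_width': 85.46522263373163} 14.0
```

View pics/top_0.png

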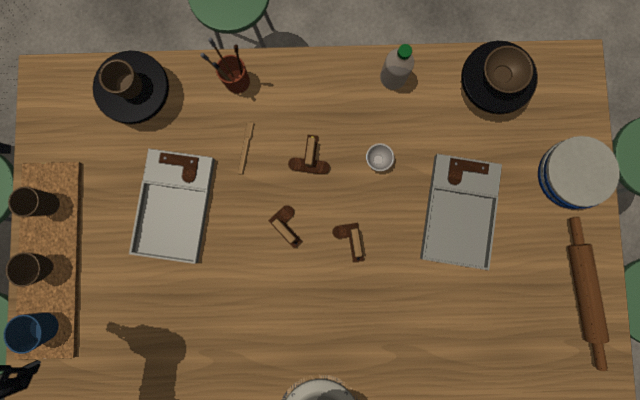

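View pics/side_0.png

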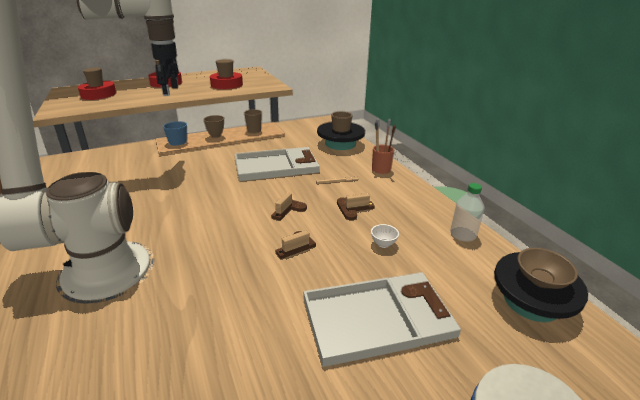

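```bash
python3 - <<'E'
from h import *
i=cv2.imread('pics/top_0.png')
a=cv2.resize(i[120:275,235:425],None,fx=4,fy=4,interpolation=cv2.INTER_CUBIC); cv2.imwrite('pics/c1.png',a[:600])
g=pickle.load(open('top_0.pkl','rb'));P=cloud(g)
f=g['frame'].astype(int);hsv=cv2.cvtColor(g['frame'],cv2.COLOR_RGB2HSV)
Z=P[...,2]
roi=np.zeros((400,640),bool);roi[120:275,225:400]=1
m=((Z>30)&(Z<60)&roi).astype(np.uint8)
n,l,s,c=cv2.connectedComponentsWithStats(m)
for k in range(1,n):
  if s[k,4]<30: continue
  q=np.c_[np.where(l==k)[::-1]]; W=P[l==k]; 
  r=cv2.minAreaRect(onplane(g,q,44)[:,:2].astype(np.float32))
  print('hi',c[k],s[k,4],W.mean(0),W[:,2].max(),np.median(W[:,2]),r)
# trays
for x0,x1 in((125,220),(415,510)):
  roi=np.zeros((400,640),bool);roi[140:275,x0:x1]=1
  m=((Z>14)&(Z<40)&roi)
  q=np.c_[np.where(m)[::-1]];W=P[m];print('tray',cv2.minAreaRect(W[:,:2].astype(np.float32)),np.median(W[:,2]))
  d=m&(f.sum(2)<200);print(' dark',P[d].mean(0))
E
```

```text
hi [309.47979798 151.32828283] 198 [672.13712216   8.28596849  43.31890475] 49.002954687492775 43.57783738931886 ((672.1438598632812, 8.392271995544434), (18.11860466003418, 70.85803985595703), 81.08692932128906)
hi [380.29473684 156.05789474] 190 [ 656.59223749 -172.07013118   36.15466514] 41.66955080258276 36.65883665041616 ((652.6895751953125, -168.6407470703125), (68.52875518798828, 66.74195098876953), 88.45744323730469)
hi [283.13592233 230.81553398] 206 [472.84059349  78.82134919  43.36566119] 49.924389920700605 43.66942691622734 ((472.806640625, 78.72386932373047), (67.71681213378906, 18.485353469848633), 41.50522232055664)
hi [355.93779904 242.77990431] 209 [ 438.37799808 -101.58479838   43.27667967] 48.67699964392148 43.469730661397875 ((438.6745910644531, -101.34024047851562), (69.76251983642578, 18.399465560913086), 7.505487442016602)
tray ((545.974609375, 367.7192687988281), (172.42990112304688, 276.19677734375), 80.27831268310547) 25.42608399516746
 dark [624.66082312 345.65155356  26.63462701]
tray ((510.9574279785156, -377.929443359375), (172.65365600585938, 275.3876037597656), 79.2060317993164) 24.854036818582756
 dark [ 587.6484222  -385.98005937   25.87390093]
```

View pics/c1.png

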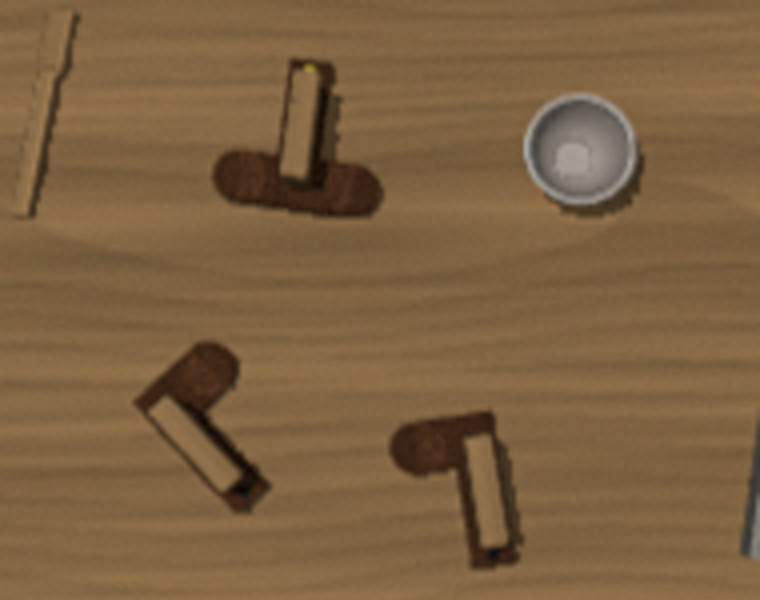

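The top view has +x up and +y left. The rib at px (283,231) is right-handed and the one at (356,243) left-handed. The tray at px (165,205) has its lug at the −y end, so it's tray_right, and the one at (462,210) is tray_left. Bar tops measure about 43.4 mm against 44, and bar size 68–70×18 mm, which agrees.

```bash
cat >> h.py <<'E'
from scipy.spatial.transform import Rotation as Ro
def go(x,y,z,yaw):
    s=read_state();R=Ro.from_quat(s['ee_rot']).as_matrix();p=s['position']
    d=R.T@(np.array([x,y,z])-p)/250
    cur=np.degrees(np.arctan2(R[1,0],R[0,0])); sp=-(((yaw-cur)+180)%360-180)/45
    print('clock',s['clock'],'pos',p.round(1),'yaw',round(cur,1),'w',round(s['gripper_width'],1),'F',s['contact_force'].round(1),'j',s['joints'].round(2))
    print('tx ty tz spin',d.round(4),round(sp,4),'tilt',R[2,2].round(4))
E
python3 - <<'E'
from h import *
g=pickle.load(open('top_0.pkl','rb'))
print(onplane(g,[[460,228],[170,222]],5))
i=cv2.imread('pics/top_0.png')
a=np.hstack([cv2.resize(i[140:270,x:x+95],None,fx=4,fy=4) for x in(125,415)]);cv2.imwrite('pics/c2.png',a)
go(473,79,200,41.5)
E
```

```text
[[ 467.98408999 -376.71478629    5.        ]
 [ 503.70056176  377.25320151    5.        ]]
clock 0.1 pos [249.4 572.6 244.3] yaw -23.5 w 85.5 F [-0.1 -0.8  0.3] j [ 1.42  0.39  0.01 -0.   -1.19 -0.26]
tx ty tz spin [1.6086 1.4522 0.1803] -1.4455 tilt -1.0
```

View pics/c2.png

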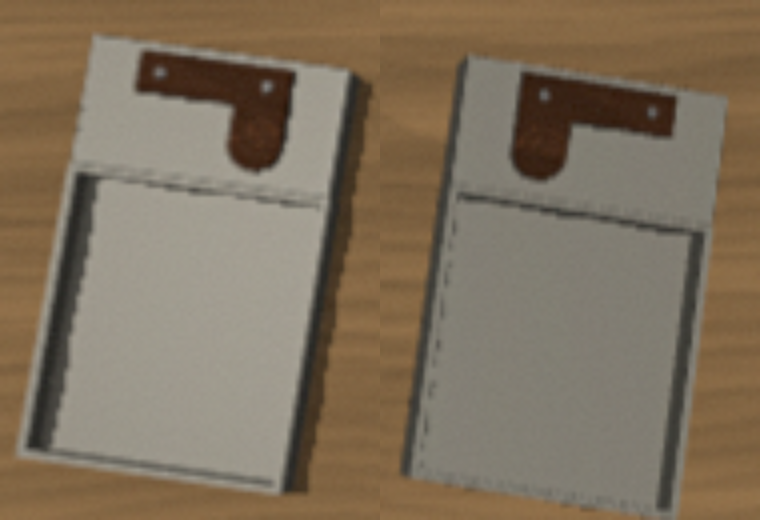

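The crops agree: in the image-left tray the pattern's lug is at the image-right (−y) end, so it's tray_right. The image-right one is tray_left.

Call:
play_rows(targets=[{"tx": 0.2,"ty": 0.18,"tz": 0.02,"spin": -0.2,"gripper": -1},{"tx": 0.4,"ty": 0.36,"tz": 0.04,"spin": -0.4,"gripper": -1},{"tx": 0.6,"ty": 0.54,"tz": 0.06,"spin": -0.6,"gripper": -1},{"tx": 0.8,"ty": 0.72,"tz": 0.08,"spin": -0.8,"gripper": -1},{"tx": 1,"ty": 0.9,"tz": 0.09,"spin": -1,"gripper": -1},{"tx": 1,"ty": 0.9,"tz": 0.09,"spin": -1,"gripper": -1}])

```text
clock: 0.85
position: [389.1, 263.8, 222.4]
ee_rot: [0.983, 0.185, -0.001, 0.0]
contact_force: [0.4, 0.3, 0.1]
gripper_width: 85.4
```

```bash
python3 - <<'E'
from h import *
go(473,79,120,41.5)
E
```

```text
clock 0.85 pos [389.1 263.8 222.4] yaw 21.4 w 85.4 F [0.4 0.3 0.1] j [ 0.94  0.14 -0.39 -0.   -1.04  1.  ]
tx ty tz spin [0.044  0.8104 0.41  ] -0.4478 tilt -1.0
```

Call:
play_rows(targets=[{"tx": 0.01,"ty": 0.2,"tz": 0.1,"spin": -0.12,"gripper": -1},{"tx": 0.02,"ty": 0.4,"tz": 0.2,"spin": -0.24,"gripper": -1},{"tx": 0.03,"ty": 0.6,"tz": 0.3,"spin": -0.36,"gripper": -1},{"tx": 0.044,"ty": 0.81,"tz": 0.41,"spin": -0.448,"gripper": -1},{"tx": 0.044,"ty": 0.81,"tz": 0.41,"spin": -0.448,"gripper": -1},{"tx": 0.044,"ty": 0.81,"tz": 0.41,"spin": -0.448,"gripper": -1},{"tx": 0.044,"ty": 0.81,"tz": 0.41,"spin": -0.448,"gripper": -1}])

```text
clock: 1.72
position: [473.4, 83.5, 121.0]
ee_rot: [0.934, 0.356, 0.001, -0.0]
contact_force: [-0.0, 0.2, -0.7]
gripper_width: 85.4
```

```bash
python3 - <<'E'
from h import *
go(473,79,31,41.5)
grab('top','1');grab('side','1')
i=cv2.imread('pics/side_1.png');cv2.imwrite('pics/c3.png',cv2.resize(i[130:280,200:400],None,fx=4,fy=4))
E
```

```text
clock 1.725 pos [473.4  83.5 121. ] yaw 41.7 w 85.4 F [-0.   0.2 -0.7] j [ 0.51  0.28 -0.51  0.   -0.78  1.79]
tx ty tz spin [-0.0138  0.0121  0.36  ] 0.0047 tilt -1.0
```

View pics/c3.png

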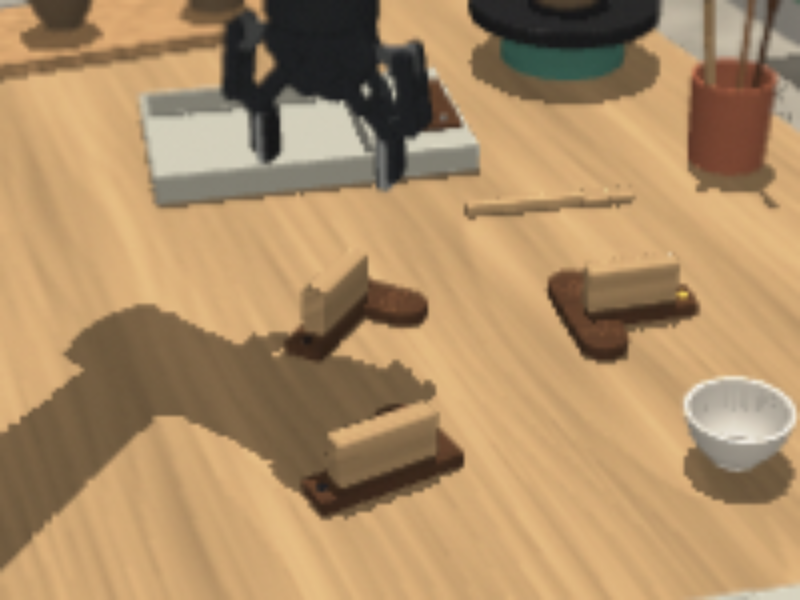

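The gripper stands above the right-hand rib, jaws either side of its bar (crop ~(325,120)), and the way down is clear.

Call:
play_rows(targets=[{"tx": -0.014,"ty": 0.012,"tz": 0.1,"gripper": -1},{"tx": -0.014,"ty": 0.012,"tz": 0.16,"gripper": -1},{"tx": -0.014,"ty": 0.012,"tz": 0.16,"gripper": -1},{"tx": -0.014,"ty": 0.012,"tz": 0.16,"gripper": -1}])

```text
invalid input
```

```bash
python3 - <<'E'
from h import *
go(473,79,31,41.5)
E
```

```text
clock 1.825 pos [473.3  83.6 121. ] yaw 41.7 w 85.3 F [-0.1  1.1 -0. ] j [ 0.51  0.28 -0.51  0.   -0.78  1.79]
tx ty tz spin [-0.0137  0.0127  0.36  ] 0.0052 tilt -1.0
```

Call:
play_rows(targets=[{"tx": -0.014,"ty": 0.012,"tz": 0.1,"spin": 0.0,"gripper": -1},{"tx": -0.014,"ty": 0.012,"tz": 0.18,"spin": 0.0,"gripper": -1},{"tx": -0.014,"ty": 0.012,"tz": 0.26,"spin": 0.0,"gripper": -1},{"tx": -0.014,"ty": 0.012,"tz": 0.26,"spin": 0.0,"gripper": -1},{"tx": -0.014,"ty": 0.012,"tz": 0.26,"spin": 0.0,"gripper": -1}])

```text
clock: 2.45
position: [473.2, 78.6, 56.2]
ee_rot: [0.935, 0.356, 0.001, 0.0]
contact_force: [0.0, 0.4, 0.4]
gripper_width: 85.3
```

```bash
python3 - <<'E'
from h import *
go(473,79,32,41.5)
E
```

```text
clock 2.45 pos [473.2  78.6  56.2] yaw 41.7 w 85.3 F [0.  0.4 0.4] j [ 0.5   0.38 -0.58  0.   -0.61  1.79]
tx ty tz spin [ 0.0004 -0.0016  0.0967] 0.0043 tilt -1.0
```

Call:
play_rows(targets=[{"tx": 0,"ty": 0,"tz": 0.05,"spin": 0.0,"gripper": -1},{"tx": 0,"ty": 0,"tz": 0.096,"spin": 0.0,"gripper": -1},{"tx": 0,"ty": 0,"tz": 0.096,"spin": 0.0,"gripper": -1},{"tx": 0,"ty": 0,"tz": 0.096,"spin": 0.0,"gripper": 1},{"tx": 0,"ty": 0,"tz": 0.096,"spin": 0.0,"gripper": 1},{"tx": 0,"ty": 0,"tz": 0.096,"spin": 0.0,"gripper": 1},{"tx": 0,"ty": 0,"tz": 0.096,"spin": 0.0,"gripper": 1},{"tx": 0,"ty": 0,"tz": 0.096,"spin": 0.0,"gripper": 1}])

```text
clock: 3.45
position: [472.9, 78.0, 31.6]
ee_rot: [0.935, 0.355, 0.0, 0.0]
contact_force: [-0.6, 0.7, 1.9]
gripper_width: 16.7
```

```bash
python3 - <<'E'
from h import *
go(504,375,100,-10)
E
```

```text
clock 3.45 pos [472.9  78.   31.6] yaw 41.6 w 16.7 F [-0.6  0.7  1.9] j [ 0.5   0.42 -0.6   0.   -0.55  1.79]
tx ty tz spin [ 0.8823 -0.8052 -0.273 ] 1.1474 tilt -1.0
```

Call:
play_rows(targets=[{"tx": 0,"ty": 0,"tz": -0.08,"spin": 0.0,"gripper": 1},{"tx": 0,"ty": 0,"tz": -0.16,"spin": 0.0,"gripper": 1},{"tx": 0,"ty": 0,"tz": -0.22,"spin": 0.0,"gripper": 1},{"tx": 0,"ty": 0,"tz": -0.22,"spin": 0.0,"gripper": 1},{"tx": 0,"ty": 0,"tz": -0.22,"spin": 0.0,"gripper": 1}])

```text
clock: 4.08
position: [472.0, 77.6, 85.7]
ee_rot: [0.935, 0.355, -0.001, -0.0]
contact_force: [-0.4, -0.6, -0.3]
gripper_width: 17.0
```

```bash
python3 - <<'E'
from h import *
grab('side','2')
i=cv2.imread('pics/side_2.png');cv2.imwrite('pics/c4.png',cv2.resize(i[110:260,200:400],None,fx=4,fy=4))
go(504,375,86,-10)
E
```

```text
clock 4.125 pos [472.   77.6  85.5] yaw 41.6 w 17.2 F [ 0.6  0.4 -0.5] j [ 0.5   0.33 -0.55 -0.   -0.69  1.79]
tx ty tz spin [ 0.8857 -0.8045 -0.003 ] 1.1468 tilt -1.0
```

View pics/c4.png

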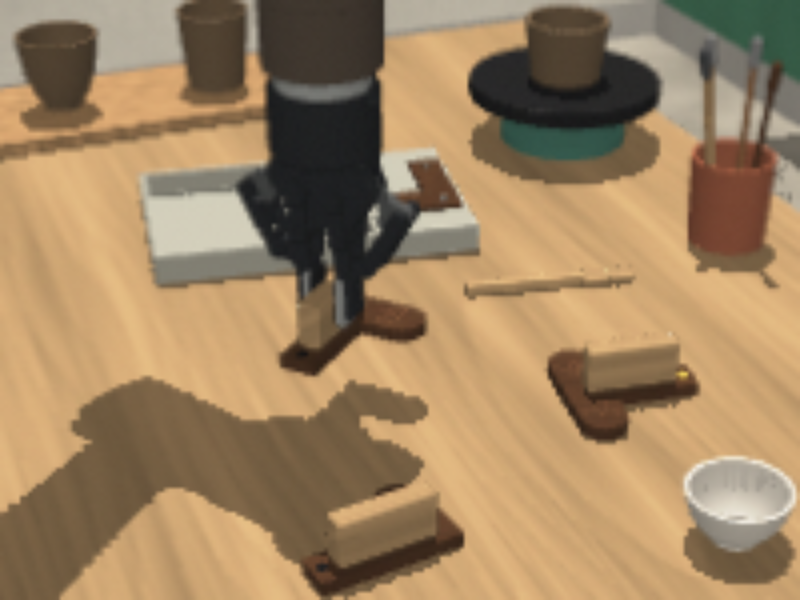

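The rib is up in the jaws and level, at crop ~(330,330). On to tray_right.

Call:
play_rows(targets=[{"tx": 0.08,"ty": -0.07,"tz": 0,"spin": 0.1,"gripper": 1},{"tx": 0.2,"ty": -0.18,"tz": 0,"spin": 0.22,"gripper": 1},{"tx": 0.32,"ty": -0.29,"tz": 0,"spin": 0.36,"gripper": 1},{"tx": 0.44,"ty": -0.4,"tz": 0,"spin": 0.5,"gripper": 1},{"tx": 0.56,"ty": -0.51,"tz": 0,"spin": 0.64,"gripper": 1},{"tx": 0.68,"ty": -0.62,"tz": 0,"spin": 0.78,"gripper": 1},{"tx": 0.79,"ty": -0.72,"tz": 0,"spin": 0.9,"gripper": 1},{"tx": 0.86,"ty": -0.78,"tz": 0,"spin": 1,"gripper": 1},{"tx": 0.886,"ty": -0.804,"tz": 0,"spin": 1,"gripper": 1},{"tx": 0.886,"ty": -0.804,"tz": 0,"spin": 1,"gripper": 1},{"tx": 0.886,"ty": -0.804,"tz": 0,"spin": 1,"gripper": 1}])

```text
clock: 5.5
position: [504.4, 374.1, 85.9]
ee_rot: [1.0, -0.03, -0.0, 0.001]
contact_force: [0.1, -0.4, -0.6]
gripper_width: 17.0
```

```bash
python3 - <<'E'
from h import *
go(504,375,39,-10)
E
```

```text
clock 5.5 pos [504.4 374.1  85.9] yaw -3.4 w 17.0 F [ 0.1 -0.4 -0.6] j [ 0.9   0.54 -0.18 -0.   -0.86  0.62]
tx ty tz spin [-0.0016 -0.0038  0.1878] 0.1468 tilt -1.0
```

Call:
play_rows(targets=[{"tx": 0,"ty": -0.004,"tz": 0.03,"spin": 0.147,"gripper": 1},{"tx": 0,"ty": -0.004,"tz": 0.08,"spin": 0.147,"gripper": 1},{"tx": 0,"ty": -0.004,"tz": 0.13,"spin": 0.147,"gripper": 1},{"tx": 0,"ty": -0.004,"tz": 0.17,"spin": 0.147,"gripper": 1},{"tx": 0,"ty": -0.004,"tz": 0.19,"spin": 0.147,"gripper": 1},{"tx": 0,"ty": -0.004,"tz": 0.19,"spin": 0.147,"gripper": 1},{"tx": 0,"ty": -0.004,"tz": 0.19,"spin": 0.147,"gripper": 1}])

```text
clock: 6.38
position: [505.0, 376.5, 39.2]
ee_rot: [0.996, -0.087, 0.0, -0.0]
contact_force: [-0.7, 0.0, 0.2]
gripper_width: 17.2
```

```bash
python3 - <<'E'
from h import *
go(504,375,37,-10)
g=grab('side','3');
i=cv2.imread('pics/side_3.png');cv2.imwrite('pics/c5.png',cv2.resize(i[80:230,200:400],None,fx=4,fy=4))
E
```

```text
clock 6.375 pos [505.  376.5  39.2] yaw -10.0 w 17.2 F [-0.7  0.   0.2] j [ 0.9   0.6  -0.21  0.   -0.76  0.5 ]
tx ty tz spin [-0.0027  0.0067  0.0087] 0.0006 tilt -1.0
```

View pics/c5.png

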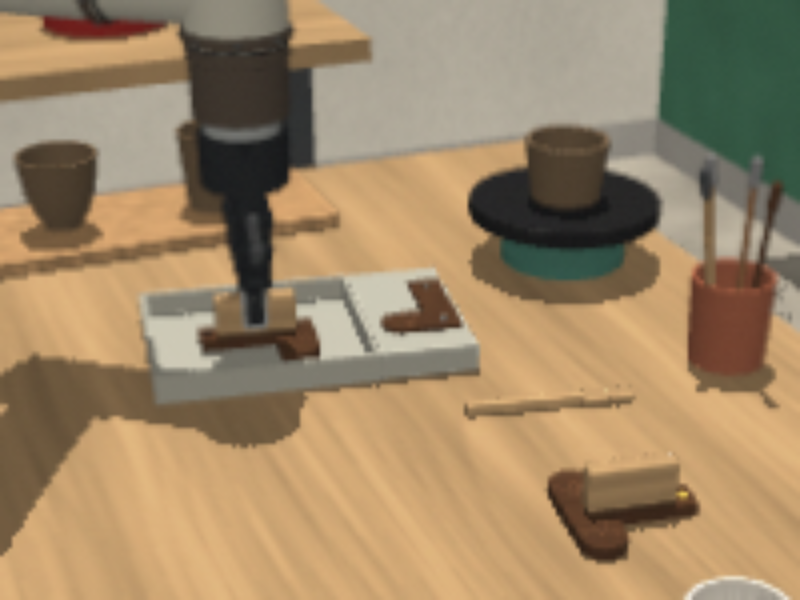

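The rib is inside the tray with its lug end next to the ledge and about 2 mm off the floor, matching the pattern's hand. I'll lower it, release and lift.

Call:
play_rows(targets=[{"tx": 0,"ty": 0.004,"tz": 0.008,"spin": 0,"gripper": 1},{"tx": 0,"ty": 0.004,"tz": 0.008,"spin": 0,"gripper": 1},{"tx": 0,"ty": 0.004,"tz": 0.008,"spin": 0,"gripper": 0},{"tx": 0,"ty": 0.004,"tz": 0.008,"spin": 0,"gripper": 0},{"tx": 0,"ty": 0.004,"tz": 0.008,"spin": 0,"gripper": 0},{"tx": 0,"ty": 0.004,"tz": 0.008,"spin": 0,"gripper": 0},{"tx": 0,"ty": 0.004,"tz": -0.05,"spin": 0,"gripper": 0},{"tx": 0,"ty": 0.004,"tz": -0.15,"spin": 0,"gripper": -0.5},{"tx": 0,"ty": 0.004,"tz": -0.3,"spin": 0,"gripper": -1},{"tx": 0,"ty": 0.004,"tz": -0.45,"spin": 0,"gripper": -1},{"tx": 0,"ty": 0.004,"tz": -0.45,"spin": 0,"gripper": -1},{"tx": 0,"ty": 0.004,"tz": -0.45,"spin": 0,"gripper": -1}])

```text
clock: 7.92
position: [504.2, 375.0, 151.6]
ee_rot: [0.996, -0.087, -0.0, -0.0]
contact_force: [0.1, -0.4, -0.2]
gripper_width: 85.3
```

```bash
python3 - <<'E'
from h import *
go(438.5,-101.5,120,7.5)
E
```

```text
clock 7.925 pos [504.2 375.  151.6] yaw -10.0 w 85.3 F [ 0.1 -0.4 -0.2] j [ 0.9   0.47 -0.11 -0.   -0.99  0.5 ]
tx ty tz spin [0.0723 1.9229 0.1258] -0.3891 tilt -1.0
```

Call:
play_rows(targets=[{"tx": 0.01,"ty": 0.15,"tz": 0,"spin": 0,"gripper": -1},{"tx": 0.02,"ty": 0.35,"tz": 0,"spin": -0.1,"gripper": -1},{"tx": 0.03,"ty": 0.57,"tz": 0,"spin": -0.2,"gripper": -1},{"tx": 0.03,"ty": 0.8,"tz": 0,"spin": -0.3,"gripper": -1},{"tx": 0.04,"ty": 1,"tz": 0,"spin": -0.389,"gripper": -1},{"tx": 0.04,"ty": 1,"tz": 0,"spin": -0.389,"gripper": -1},{"tx": 0.04,"ty": 1,"tz": 0,"spin": -0.389,"gripper": -1}])

```text
clock: 8.8
position: [471.0, 127.2, 150.9]
ee_rot: [0.998, 0.065, -0.0, 0.0]
contact_force: [-0.2, 0.0, -0.0]
gripper_width: 85.2
```

```bash
python3 - <<'E'
from h import *
go(438.5,-101.5,120,7.5)
E
```

```text
clock 8.8 pos [471.  127.2 150.9] yaw 7.5 w 85.2 F [-0.2  0.  -0. ] j [ 0.6   0.25 -0.45  0.   -0.87  1.1 ]
tx ty tz spin [-0.2479  0.89    0.124 ] -0.0006 tilt -1.0
```

Call:
play_rows(targets=[{"tx": -0.05,"ty": 0.18,"tz": 0.02,"spin": 0,"gripper": -1},{"tx": -0.1,"ty": 0.38,"tz": 0.05,"spin": 0,"gripper": -1},{"tx": -0.16,"ty": 0.6,"tz": 0.08,"spin": 0,"gripper": -1},{"tx": -0.22,"ty": 0.8,"tz": 0.11,"spin": 0,"gripper": -1},{"tx": -0.248,"ty": 0.89,"tz": 0.124,"spin": 0,"gripper": -1},{"tx": -0.248,"ty": 0.89,"tz": 0.124,"spin": 0,"gripper": -1},{"tx": -0.248,"ty": 0.89,"tz": 0.124,"spin": 0,"gripper": -1}])

```text
clock: 9.68
position: [439.5, -100.4, 120.3]
ee_rot: [0.998, 0.066, 0.0, 0.0]
contact_force: [0.5, 0.8, -0.1]
gripper_width: 85.3
```

```bash
python3 - <<'E'
from h import *
go(438.5,-101.5,32,7.5)
g=grab('top','4');s=grab('side','4');P=cloud(g);Z=P[...,2]
roi=np.zeros((400,640),bool);roi[140:275,120:220]=1
m=(Z>38)&(Z<60)&roi;print('right bar',P[m].mean(0),m.sum(),cv2.minAreaRect(P[m][:,:2].astype(np.float32)))
a=cv2.imread('pics/top_4.png')[140:290,120:440];b=cv2.imread('pics/side_4.png')[120:270,200:400]
cv2.imwrite('pics/c6.png',cv2.resize(a,None,fx=2.5,fy=2.5));cv2.imwrite('pics/c7.png',cv2.resize(b,None,fx=4,fy=4))
E
```

```text
clock 9.675 pos [ 439.5 -100.4  120.3] yaw 7.6 w 85.3 F [ 0.5  0.8 -0.1] j [ 0.14  0.23 -0.58  0.   -0.76  1.57]
tx ty tz spin [-0.0045  0.0036  0.353 ] 0.002 tilt -1.0
right bar [503.87912617 373.53139412  47.87794605] 235 ((503.9922790527344, 374.6143798828125), (18.301599502563477, 69.70092010498047), 79.05697631835938)
```

View pics/c6.png

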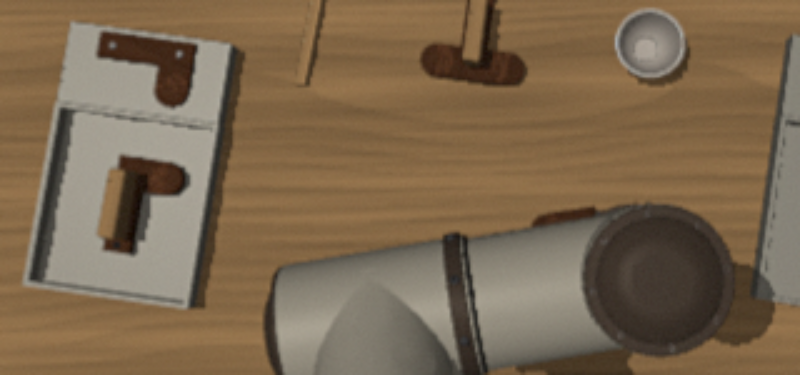

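View pics/c7.png

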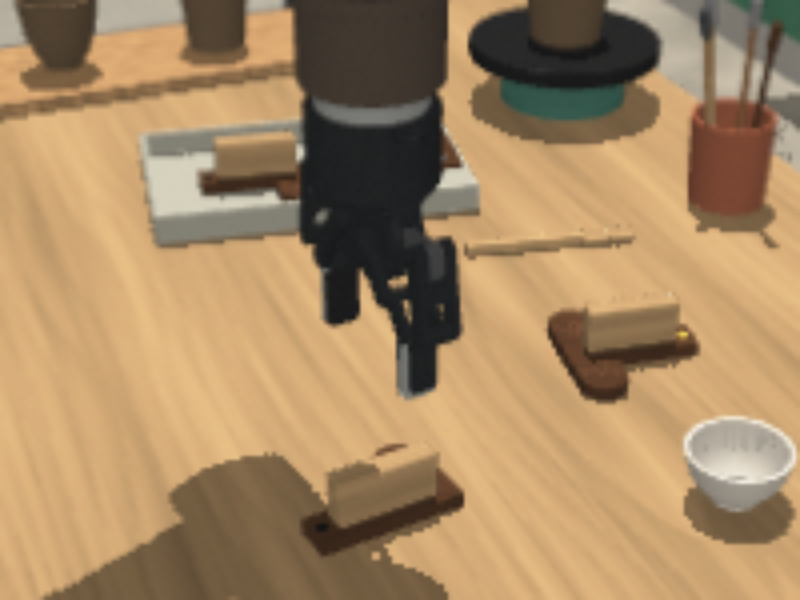

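The right rib lies flat in tray_right: bar at (504,374.6) and its top at about 48 mm, matching 5+44. The left rib still lies where it was measured, below the jaws. Descend and grasp.

Call:
play_rows(targets=[{"tx": -0.004,"ty": 0.004,"tz": 0.08,"spin": 0.0,"gripper": -1},{"tx": -0.004,"ty": 0.004,"tz": 0.16,"spin": 0.0,"gripper": -1},{"tx": -0.004,"ty": 0.004,"tz": 0.24,"spin": 0.0,"gripper": -1},{"tx": -0.004,"ty": 0.004,"tz": 0.3,"spin": 0.0,"gripper": -1},{"tx": -0.004,"ty": 0.004,"tz": 0.35,"spin": 0.0,"gripper": -1},{"tx": -0.004,"ty": 0.004,"tz": 0.35,"spin": 0.0,"gripper": -1},{"tx": -0.004,"ty": 0.004,"tz": 0.35,"spin": 0.0,"gripper": 1},{"tx": -0.004,"ty": 0.004,"tz": 0.35,"spin": 0.0,"gripper": 1},{"tx": -0.004,"ty": 0.004,"tz": 0.35,"spin": 0.0,"gripper": 1},{"tx": -0.004,"ty": 0.004,"tz": 0.35,"spin": 0.0,"gripper": 1},{"tx": -0.004,"ty": 0.004,"tz": 0.35,"spin": 0.0,"gripper": 1}])

```text
clock: 11.15
position: [438.2, -102.5, 33.3]
ee_rot: [0.998, 0.066, 0.001, 0.0]
contact_force: [-1.2, 1.6, 4.7]
gripper_width: 17.1
```

Call:
play_rows(targets=[{"tx": 0,"ty": 0,"tz": -0.08,"spin": 0.0,"gripper": 1},{"tx": 0,"ty": 0,"tz": -0.16,"spin": 0.0,"gripper": 1},{"tx": 0,"ty": 0,"tz": -0.22,"spin": 0.0,"gripper": 1},{"tx": 0,"ty": 0,"tz": -0.22,"spin": 0.0,"gripper": 1},{"tx": 0,"ty": 0,"tz": -0.22,"spin": 0.0,"gripper": 1}])

```text
clock: 11.78
position: [437.1, -102.5, 87.1]
ee_rot: [0.998, 0.065, -0.001, -0.0]
contact_force: [0.0, 0.1, -1.4]
gripper_width: 16.9
```

```bash
python3 - <<'E'
from h import *
g=pickle.load(open('top_0.pkl','rb'))
go(469,-371,86,-10.8)
E
```

```text
clock 11.775 pos [ 437.1 -102.5   87.1] yaw 7.5 w 16.9 F [ 0.   0.1 -1.4] j [ 0.13  0.29 -0.62 -0.   -0.67  1.57]
tx ty tz spin [-0.0136  1.0813  0.0043] 0.4064 tilt -1.0
```

Call:
play_rows(targets=[{"tx": 0,"ty": 0.1,"tz": 0,"spin": 0.04,"gripper": 1},{"tx": 0,"ty": 0.24,"tz": 0,"spin": 0.1,"gripper": 1},{"tx": 0,"ty": 0.4,"tz": 0,"spin": 0.16,"gripper": 1},{"tx": 0,"ty": 0.56,"tz": 0,"spin": 0.22,"gripper": 1},{"tx": 0,"ty": 0.72,"tz": 0,"spin": 0.29,"gripper": 1},{"tx": -0.01,"ty": 0.86,"tz": 0,"spin": 0.35,"gripper": 1},{"tx": -0.013,"ty": 0.96,"tz": 0,"spin": 0.4,"gripper": 1},{"tx": -0.013,"ty": 1,"tz": 0,"spin": 0.406,"gripper": 1},{"tx": -0.013,"ty": 1,"tz": 0,"spin": 0.406,"gripper": 1},{"tx": -0.013,"ty": 1,"tz": 0,"spin": 0.406,"gripper": 1}])

```text
clock: 13.02
position: [467.0, -349.8, 87.5]
ee_rot: [0.996, -0.093, -0.001, -0.0]
contact_force: [0.9, -0.2, -0.4]
gripper_width: 16.7
```

```bash
python3 - <<'E'
from h import *
go(469,-371,40.5,-10.8)
g=grab('side','5')
cv2.imwrite('pics/c8.png',cv2.resize(g['frame'][220:370,280:480,::-1],None,fx=4,fy=4))
E
```

```text
clock 13.025 pos [ 467.  -349.8   87.5] yaw -10.7 w 16.7 F [ 0.9 -0.2 -0.4] j [-0.37  0.47 -0.29 -0.   -0.81  1.75]
tx ty tz spin [0.0238 0.0819 0.1878] 0.0023 tilt -1.0
```

View pics/c8.png

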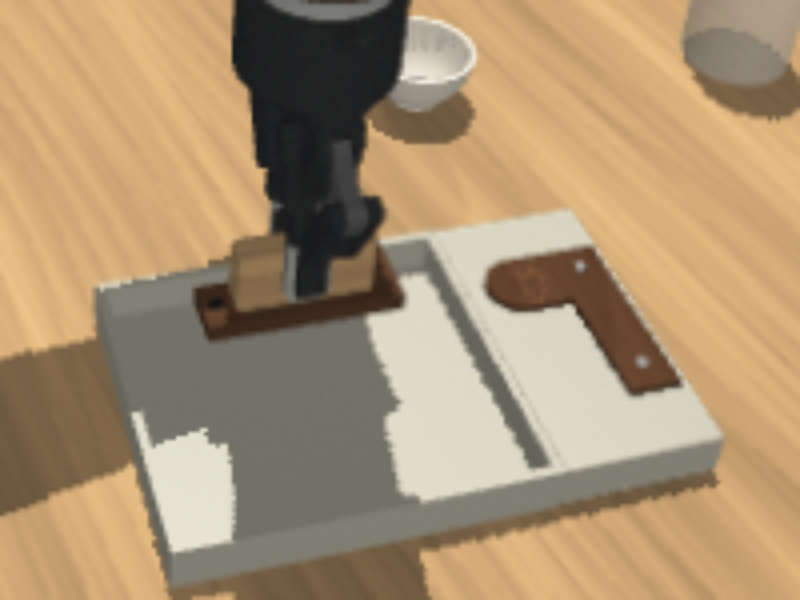

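The left rib is held level above the open part of tray_left, and needs about 21 mm more to −y to reach the centre.

Call:
play_rows(targets=[{"tx": 0.012,"ty": 0.05,"tz": 0,"spin": 0,"gripper": 1},{"tx": 0.023,"ty": 0.085,"tz": 0.02,"spin": 0,"gripper": 1},{"tx": 0.023,"ty": 0.085,"tz": 0.07,"spin": 0,"gripper": 1},{"tx": 0.023,"ty": 0.085,"tz": 0.12,"spin": 0,"gripper": 1},{"tx": 0.023,"ty": 0.085,"tz": 0.16,"spin": 0,"gripper": 1},{"tx": 0.023,"ty": 0.085,"tz": 0.188,"spin": 0,"gripper": 1},{"tx": 0.023,"ty": 0.085,"tz": 0.188,"spin": 0,"gripper": 1},{"tx": 0.023,"ty": 0.085,"tz": 0.188,"spin": 0,"gripper": 1}])

```text
clock: 14.08
position: [469.3, -372.8, 41.1]
ee_rot: [0.996, -0.094, 0.0, 0.0]
contact_force: [0.0, -0.1, -0.4]
gripper_width: 16.6
```

```bash
python3 - <<'E'
from h import *
go(469,-371,38.5,-10.8)
g=grab('side','6')
cv2.imwrite('pics/c9.png',cv2.resize(g['frame'][220:370,280:480,::-1],None,fx=4,fy=4))
E
```

```text
clock 14.075 pos [ 469.3 -372.8   41.1] yaw -10.7 w 16.6 F [ 0.  -0.1 -0.4] j [-0.4   0.56 -0.29  0.   -0.72  1.78]
tx ty tz spin [-0.0025 -0.0069  0.0106] 0.0014 tilt -1.0
```

View pics/c9.png

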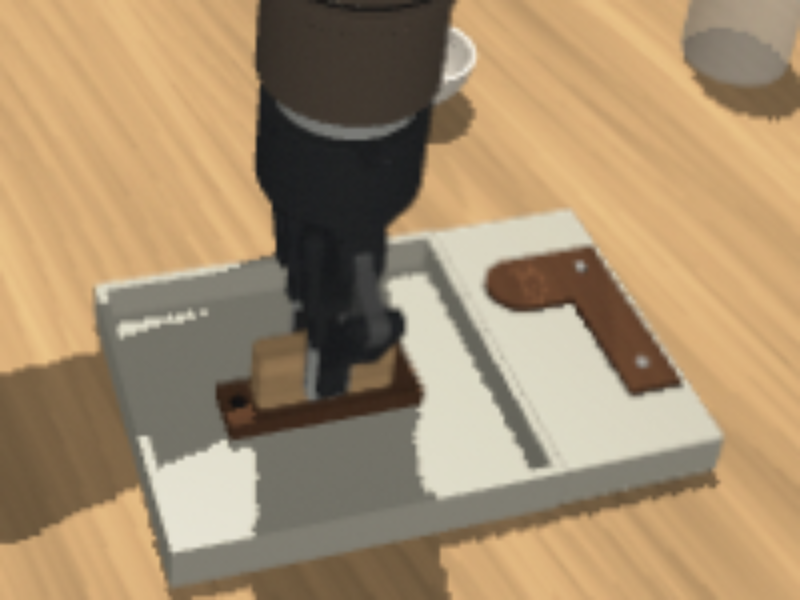

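The rib is centred in tray_left, about 2.5 mm above the floor. Lower, release, lift away.

Call:
play_rows(targets=[{"tx": 0,"ty": 0,"tz": 0.01,"spin": 0,"gripper": 1},{"tx": 0,"ty": 0,"tz": 0.01,"spin": 0,"gripper": 1},{"tx": 0,"ty": 0,"tz": 0.01,"spin": 0,"gripper": 0},{"tx": 0,"ty": 0,"tz": 0.01,"spin": 0,"gripper": 0},{"tx": 0,"ty": 0,"tz": 0.01,"spin": 0,"gripper": 0},{"tx": 0,"ty": 0,"tz": 0.01,"spin": 0,"gripper": 0},{"tx": 0,"ty": 0,"tz": -0.05,"spin": 0,"gripper": 0},{"tx": 0,"ty": 0,"tz": -0.15,"spin": 0,"gripper": 0},{"tx": 0,"ty": 0,"tz": -0.3,"spin": 0,"gripper": 0},{"tx": 0,"ty": 0,"tz": -0.45,"spin": 0,"gripper": 0},{"tx": 0,"ty": 0,"tz": -0.6,"spin": 0,"gripper": 0},{"tx": 0,"ty": 0,"tz": -0.6,"spin": 0,"gripper": 0}])

```text
clock: 15.62
position: [470.8, -373.8, 195.9]
ee_rot: [0.996, -0.093, 0.004, 0.002]
contact_force: [0.3, 0.7, -0.4]
gripper_width: 42.8
```

Call:
play_rows(targets=[{"tx": 0,"ty": -0.2,"tz": 0,"spin": 0,"gripper": 0},{"tx": 0,"ty": -0.4,"tz": 0,"spin": 0,"gripper": 0},{"tx": 0,"ty": -0.6,"tz": 0,"spin": 0,"gripper": 0},{"tx": 0,"ty": -0.8,"tz": 0,"spin": 0,"gripper": 0},{"tx": 0,"ty": -1,"tz": 0,"spin": 0,"gripper": 0},{"tx": 0,"ty": -1,"tz": 0,"spin": 0,"gripper": 0},{"tx": 0,"ty": -1,"tz": 0,"spin": 0,"gripper": 0},{"tx": 0,"ty": -1,"tz": 0,"spin": 0,"gripper": 0}])

```text
clock: 16.62
position: [515.2, -128.1, 190.6]
ee_rot: [0.996, -0.095, -0.0, 0.0]
contact_force: [-0.5, -0.9, 0.1]
gripper_width: 42.8
```

```bash
python3 - <<'E'
from h import *
g=grab('top','7');P=cloud(g);Z=P[...,2]
for x0,x1,c,yw in((125,220,(504.1,374.9),-9.7),(415,510,(469.2,-370),-10.8)):
  roi=np.zeros((400,640),bool);roi[140:275,x0:x1]=1
  m=(Z>38)&(Z<60)&roi; r=cv2.minAreaRect(P[m][:,:2].astype(np.float32))
  a=np.radians(yw);d=np.array(r[0])-c
  print(m.sum(),r,'z',np.median(Z[m]),Z[m].std(),'in tray',d@[np.cos(a),np.sin(a)],d@[-np.sin(a),np.cos(a)])
s=read_state();print(s['clock'],s['position'],s['joint_vel'].round(4),s['contact_force'])
E
```

```text
240 ((504.03619384765625, 374.81640625), (19.245588302612305, 69.46124267578125), 80.10296630859375) z 48.33287820470008 3.0228714630880735 in tray -0.04880928664146057 -0.09314930838995623
231 ((469.663818359375, -372.2276611328125), (19.095901489257812, 69.75420379638672), 80.48792266845703) z 47.773203136065376 2.7878254162679696 in tray 0.8730249325859015 -2.1012922357968633
16.675 [ 515.23451065 -128.16995434  190.68050284] [-0.0007 -0.0011  0.0004 -0.0019  0.0023  0.0003] [-0.06212353  0.07077898 -0.36519868]
```

View pics/top_7.png

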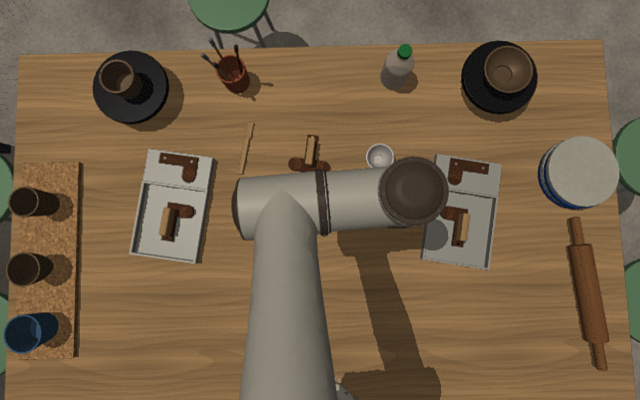

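Both ribs lie flat in their own trays: right rib at px (170,222), left at (460,228). The arm is clear.

```bash
python3 -c "
from bench import *
print(job_done())"
```

```text
the job is handed in; nothing more can be done
None
```

Both ribs are put away and the job is handed in at about 16.7 s of the 62 s allowed. Each was picked up by its grip bar, carried with its underside at about 55 mm, and lowered to within about 1 mm of the tray floor before release.

| Rib | Tray | Bar position from tray centre (x, y) | Bar top above table |
|---|---|---|---|
| Right-hand | tray_right (robot's left) | 0, 0 mm | about 48 mm |
| Left-hand | tray_left (robot's right) | +1, −2 mm | about 48 mm |

- **Lying flat:** a rib flat on the tray floor should put its bar top at 49 mm, and both measure 47.8–48.3 mm.
- **Hand match:** I compared the lug directions with the tray patterns in the images.
- **Arm:** it ended clear of everything and at rest, with forces near zero.

No check of the scene failed. One move call was refused for a missing spin value and moved nothing.

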